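Let the weight plate down on the ratchet hoist

ROBOT

A 6-joint arm with a two-finger parallel gripper is mounted at the origin on the work surface. World frame = base frame: x ahead of the robot, y to its left, z up, the work surface at z = 0. Lengths are in mm, angles in degrees, forces in N, time in s.
With the tool pointing down it reaches from about 300 to 775 mm from the base axis. Payload 14.6 kg.
Tool frame: the origin (TCP) lies at the very end of the fingers, on their centre line; the grasp point (between the pads) lies 19 mm behind it; z points along the fingers, y is the line along which they close (so a half turn about z gives the same grasp; the last joint's range is limited). The gripper opens to 85 mm and grips with 20 to 120 N. Pads are 22 mm wide; open, the fingers measure 114 mm over their backs; the gripper's body (76 mm by 85 mm) begins 54 mm behind the grasp point. The pads swing forward as they close: fully open they stand 13 mm farther back than shut.
Start: joints at [65.397, 17.183, 87.147, -0, 75.671, -3.816], TCP at [195.188, 514.19, 231.281] pointing down, gripper open.
Joint ranges: [-173.82, 173.82], [-45.26, 126.66], [13.44, 144.39], [-59.66, 239.66], [0, 175.72], [-146.38, 146.38]. Speed limits (degrees/s): [127.2, 127.2, 147.25, 180, 180, 180].

INTERFACE

Orientations are given as a 3x3 rotation matrix whose columns are the frame's x, y, z axes.
In Python, from bench import arm gives the robot as it stands.
- The arm moves only by the tool arm_command, never from a script. Its argument "increments" is a list of rows, each a list of 3 entries, a list of its own where there are three numbers: the shift along the tool's x, y, z in cm, then the turn about the tool's z in rad, then the finger opening in cm, from 0 to 8.54. A call has 1 to 20 rows; each row is the pose to reach, as a shift and turn from the pose commanded when the call began, along the tool's axes at that moment; what a row does not reach only later rows make up. A row lasts 1/8 s, in which the tool goes at most 62.5 mm and 10.7 degrees, less where a joint would pass 70% of its speed; a pose out of reach is approached as far as the arm can. A call with a gripper value outside its range is refused whole. The fingers move at their own pace and stop on an object; the grip force is fixed at half the most. Time passes only in rows, so rows that repeat a pose let the fingers close. It gives the time, the measured TCP pose, the force, the opening and the grip force at its end, in the units of the state.
- arm.read_state(): the state, without advancing time (a new reading comes with each control period).
- arm.capture(name): name is "side" or "top"; returns a dict with "img" (400x640x3 uint8, red, green, blue), "K" (3x3 intrinsics, pixels), "rvec" (rotation vector, rad) and "tvec" (3), from world to camera coordinates, as OpenCV has them. Camera axes: x right, y down, z forward; pixel columns grow to the right and rows downward; lengths in mm; the calibration is good to about 2 mm. A picture is of the moment at which its call begins. There is no depth.
- arm.sign_off(): hands the job in; it is judged then, once.
The state is a dict: "clock": time; "joint_pos": joint angles; "qvel": joint speeds; "tau": joint torques, N m; "position": TCP position; "orientation": TCP orientation; "wrist_force": force on the tool from outside, world axes, zero at the start; "moment": the same for the moment, N m; "width": finger opening in mm; "finger_force": force on a finger pad.
Only numpy, scipy, OpenCV 4.12 (cv2) and the standard library are available. Lean on these libraries where they do the work, as an engineer would, in place of code of your own. Each camera call takes 0.05 s, during which the arm holds its last target. There are 200 camera calls.

TASK

The steel weight plate hangs over a wooden mould, held up by the ratchet of the hand hoist. With a light push put the pawl's thumb lever fully over to release, then take the load on the crank and wind on just enough for the sprung pawl to jump off the ratchet wheel. Keep hold and ease the drum back slowly until the plate rests with its whole weight on the mould, never letting it run away or forcing it down, then let go, with the pawl still off the wheel and the moulds and everything else left where they are.

Things in the scene. Friction and masses are not known exactly. Their poses are not given: they have to be found in the camera images.
- hoist: Plywood board (235 x 515 x 15 mm) carrying the hand hoist, fixed. Origin: on the drum's upright axis, at table height. Offsets given elsewhere are in this frame at the start (x short side, y long side, z up; yaw within 0.3 rad of the world's). Board y = -130 to 385, x = -105 to 130 mm; gearbox under the drum up to z = 51 mm; mast (24 x 30 mm, top z = 206 mm) at x = 80, y = 210 mm.
- drum_axis (a point): On the upright axis of the drum, 60 mm above the table, at the height of the ratchet wheel (16 saw teeth, tip radius 48 mm, root radius about 41 mm, z = 54 to 66 mm).
- drum (a joint): Angle of ratchet drum and crank, rad: about 0.02 at the start, grows as it is let back (clockwise from above), falls as it is wound on (stops at -0.6 and 2.3). 1 rad lets the plate down 25 mm. The plate's weight (1.0 to 2.0 kg) drives the drum in the let-back direction with 4 to 8 N at the crank knob; with the pawl off and nobody holding it runs away.
- crank_knob (a point): Middle of the crank's upright wooden knob, 24 mm diameter, 52 mm tall (z = 98 to 150 mm), free to spin, 65 mm from the drum's axis. Crank arm below it: 22 mm wide, top at z = 94 mm. At the start it stands at 169 degrees about the axis (x = -64, y = 12 mm); let back, it swings clockwise past 90 degrees towards 60.
- lever (a joint): Angle of the thumb lever, rad: 0 engaged (start), 0.7 fully over (slightly springy stop). Turns clockwise from above, stays where left, takes 2 to 4 N at the tab, bears 15 N at most. A torsion spring joins it to the pawl: with the lever over, the loaded tooth still traps the pawl until the drum is wound on by 0.02 to 0.06 rad (1 to 4 mm at the knob).
- lever_pivot (a point): Upright axis of the thumb lever and pawl, 76 mm above the table, at x = -52.5, y = -51.5 mm.
- lever_tab (a point): Middle of the lever's upright steel tab, z = 102 mm: 8 mm thick, 26 mm along the lever, z = 72 to 112 mm, 52 mm from the pivot. At the start it is on the -y side of the pivot; push its +x face towards -x, round the pivot. Lever arm below: 14 mm wide, top at z = 80 mm.
- pawl_tip (a point): Tip of the steel pawl, a round nose of 3.5 mm radius, 60 mm above the table. Seated in the ratchet it is about 46 mm from the drum's axis, when off the wheel about 68 mm.
- press: Steel weight plate (100 x 90 x 22 mm) on a grey arm that slides on the mast; origin at the middle of the plate's underside, at x = -15, y = 210 mm, 87 mm above the table at the start. It moves only up and down, with the drum; it is not to run faster than 60 mm/s, nor to press on a mould with over 40 N, its own weight included.
- mould_thin: Flat wooden mould, 90 x 76 x 30 mm, loose on the board (its underside at z = 15 mm), origin at the middle of its underside. Either this or the thick one lies below the plate, the other waits at about y = 330 mm.
- mould_thick: The same but 42 mm thick.
- can: Drinks can, 54 mm diameter, 105 mm tall, standing on the table; leave alone. Origin under its middle.
- saucepan: Dark saucepan, 144 mm diameter, 60 mm high, with a long handle; leave alone. Origin under the pan's middle.
- screwdriver: Screwdriver with a yellow handle lying on the table; leave alone. Origin under its middle.

How it is judged (in metres and radians):
On the way, in this order (a step that is already met when the one before it is completed fails the run):
1. the thumb lever is pushed fully over to release (value of joint lever above 0.62 rad), for 0.1 s.
2. the pawl has sprung off the ratchet wheel (horizontal distance between pawl_tip and drum_axis above 0.056 m), for 0.2 s.
At the end, for the whole second after the job is handed in: The plate is at rest on the mould below it and bears on it with its weight (over 4 N); lever still fully over (over 0.62 rad) and the pawl clear of the wheel (tip over 56 mm from the drum's axis); hoist let go ((contact force between press and mould_thin above 4 N or contact force between press and mould_thick above 4 N) and horizontal distance between pawl_tip and drum_axis above 0.056 m and value of joint lever above 0.62 rad and linear speed of press below 0.01 m/s); the robot touches nothing.
It fails at once if the plate runs faster than 0.06 m/s (linear speed of press above 0.06 m/s).
It fails at once if the robot presses on the thumb lever with more than 15 N (contact force between lever and the fingers above 15 N).
It fails at once if the plate is forced or dropped on a mould (over 40 N) (contact force between press and mould_thin above 40 N or contact force between press and mould_thick above 40 N).
It fails at once if a mould is shifted by more than 10 mm (distance of any of mould_thin, mould_thick from where it was at the start of the episode above 0.01 m).
It fails at once if a bystander is moved by more than 20 mm (distance of any of can, saucepan, screwdriver from where it was at the start of the episode above 0.02 m).
It also fails if it takes over 66 s, if anything falls off the work surface, if the arm or the gripper's body presses on something with over 40 N, if the wrist force passes 120 N, or if a joint passes its speed limit or range.

## Working session

There is one attempt and no reset: what is moved stays moved. The work goes in short steps, Python scripts to look and compute and a tool call to move; the robot and the scene stay as the last step left them, time stands still between calls to the robot, and variables do not carry over. Pictures are saved under pics/ and viewed, at most 10 in all, crops included, and the job is handed in when it is done.

Besides the shell and the picture viewer there is one more tool, called after ">>>" as name([rows], argument=value, ...), one row to a line, values as JSON. arm_command: Moves the arm, as the interface text tells. Its arguments: {"type":"object","properties":{"increments":{"type":"array","items":{"type":"array"}}},"required":["increments"]}

```bash
mkdir -p pics; ls; python3 - <<'E'
from bench import arm
import cv2
s=arm.read_state();print({k:(v if not hasattr(v,'round') else v) for k,v in s.items()})
for n in("top","side"):
    c=arm.capture(n);cv2.imwrite(f"pics/{n}0.png",c["img"][:,:,::-1]);print(n,c["K"],c["rvec"],c["tvec"])
E
```

```text
pics
{'clock': 0.0, 'joint_pos': array([ 6.53964102e+01,  1.72150780e+01,  8.71822118e+01,  3.39952352e-03,
        7.56715409e+01, -3.81691656e+00]), 'qvel': array([ 0.06806796, -0.01946099,  0.04039985,  0.06557973, -0.07016843,
       -0.00281565]), 'tau': array([ 1.06026914e-04, -5.43499875e+01, -3.61786115e+01, -7.29176190e-05,
        4.01650541e-03, -9.22365587e-06]), 'position': array([195.08328311, 513.97151722, 230.71247975]), 'orientation': array([[-9.34902986e-01,  3.54902947e-01, -5.52423096e-04],
       [ 3.54903350e-01,  9.34902386e-01, -1.06831869e-03],
       [ 1.37312218e-04, -1.19483115e-03, -9.99999277e-01]]), 'wrist_force': array([ 0.629777  , -0.55738413,  0.77892976]), 'moment': array([ 0.01944604, -0.0226522 , -0.00987588]), 'finger_force': 0.0, 'width': 84.98851783202532}
top [[446.7873101    0.         321.07207677]
 [  0.         446.7873101  203.26661213]
 [  0.           0.           1.        ]] [ 2.20682847 -2.15872366  0.05647224] [  18.26181132  510.38157121 1570.94462039]
side [[498.68165548   0.         325.05355292]
 [  0.         498.68165548 193.42667045]
 [  0.           0.           1.        ]] [ 0.53574385 -2.51006752  1.4427119 ] [ 456.13013305  203.80222591 1673.51187293]
```

View pics/top0.png

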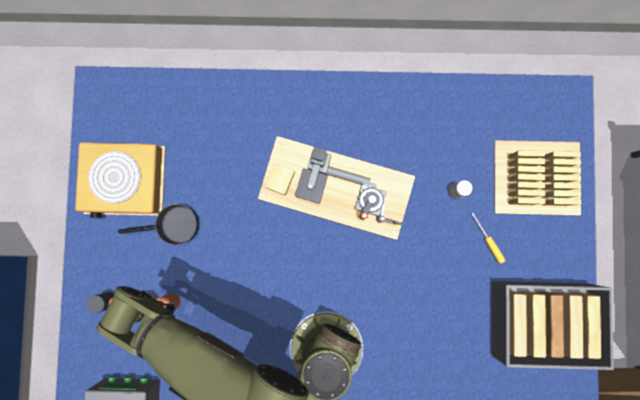

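View pics/side0.png

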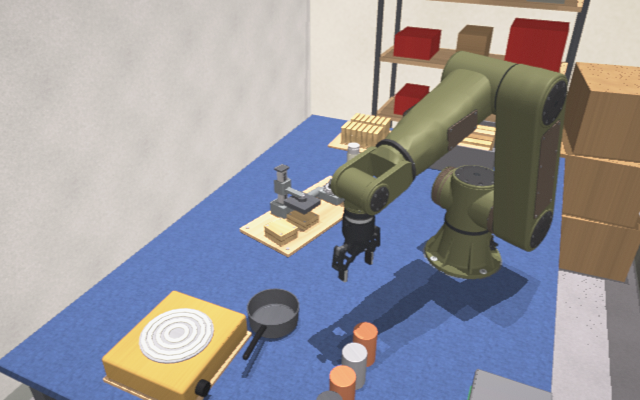

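The top view shows the board with corners near (276,137), (415,176), (400,239) and (259,198). The drum is near (371,199), the knob near (364,216) and the lever near (390,221). World +x is up in the image and +y is left.

```bash
cat > h.py <<'E'
import cv2, numpy as np
def ray(c,uv,z):
    R=cv2.Rodrigues(np.array(c["rvec"],float))[0]; t=np.array(c["tvec"],float).ravel()
    C=-R.T@t; d=R.T@np.linalg.inv(c["K"])@np.array([uv[0],uv[1],1.0]); return C+d*(z-C[2])/d[2]
def proj(c,P): return cv2.projectPoints(np.array(P,float).reshape(-1,1,3),np.array(c["rvec"],float),np.array(c["tvec"],float),c["K"],None)[0].reshape(-1,2)
E
python3 - <<'E'
from bench import arm
from h import *
c=arm.capture("top");im=c["img"].astype(int)
m=((im[...,0]-im[...,2])>15)&(im[...,0]>120); m=m.astype(np.uint8)*255; m[:120]=0;m[250:]=0;m[:,:240]=0;m[:,430:]=0
m=cv2.morphologyEx(m,cv2.MORPH_OPEN,np.ones((3,3)))
pts=cv2.findNonZero(m); P=np.array([ray(c,p[0],15)[:2] for p in pts],np.float32)
r=cv2.minAreaRect(P);print(r)
B=cv2.boxPoints(r);print(B)
# long axis
e=sorted([(np.linalg.norm(B[i]-B[(i+1)%4]),i) for i in range(4)])[-1][1]
y=B[(e+1)%4]-B[e]; y/=np.linalg.norm(y); y*=np.sign(y[1]); x=np.array([y[1],-y[0]])
O=np.array(r[0])-x*12.5-y*127.5; yaw=np.arctan2(x[1],x[0]);print("O",O,"yaw",yaw)
np.savez("pose.npz",O=O,yaw=yaw)
W=lambda p:[*(O+x*p[0]+y*p[1]),p[2]]
ids={"drum":(0,0,66),"knobtop":(-64,12,150),"pivot":(-52.5,-51.5,80),"tab":(-52.5,-103.5,112),"plate":(-15,210,109),"mast":(80,210,206)}
z=cv2.resize(c["img"][120:250,250:430],None,fx=4,fy=4,interpolation=cv2.INTER_CUBIC)[:,:,::-1].copy()
for k,p in ids.items():
    q=proj(c,W(p))[0];print(k,np.round(W(p)),q.round(1))
    cv2.circle(z,tuple(int(v) for v in ((q-[250,120]+.5)*4)),3,(0,0,255),-1)
cv2.imwrite("pics/z1.png",z)
c=arm.capture("side")
z=cv2.resize(c["img"][140:260,220:400],None,fx=4,fy=4,interpolation=cv2.INTER_CUBIC)[:,:,::-1].copy()
for k,p in ids.items():
    q=proj(c,W(p))[0]
    cv2.circle(z,tuple(int(v) for v in ((q-[220,140]+.5)*4)),3,(0,0,255),-1)
cv2.imwrite("pics/z2.png",z)
E
```

```text
((568.8123168945312, -22.295989990234375), (515.1965942382812, 235.61981201171875), 74.83454895019531)
[[ 387.71564 -240.10336]
 [ 615.1298  -301.7432 ]
 [ 749.909    195.51138]
 [ 522.4948   257.1512 ]]
O [ 523.39270973 -142.08563733] yaw -0.26468706
drum [ 523. -142.   66.] [370.9 199.5]
knobtop [ 465. -114.  150.] [364.4 215.5]
pivot [ 459. -178.   80.] [381.6 218.2]
tab [ 446. -228.  112.] [397.8 222.4]
plate [564.  65. 109.] [310.7 185.2]
mast [656.  40. 206.] [318.2 153.2]
```

View pics/z1.png

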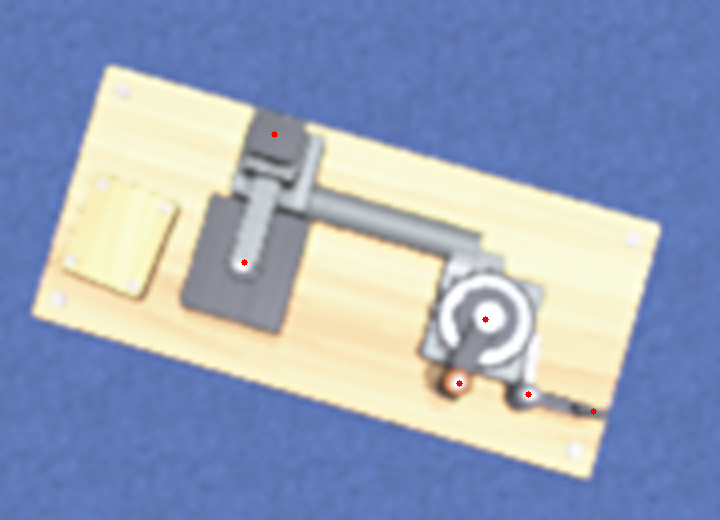

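View pics/z2.png

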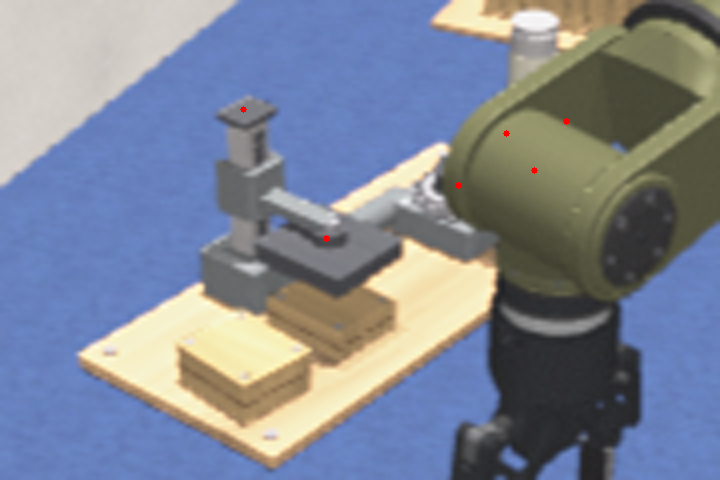

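The pose overlays land on the features: the drum, knob, lever pivot, tab and plate all match. Next I'll compute the lever push, using closed fingers with the flat side against the tab.

```bash
cat >> h.py <<'E'
d=np.load("pose.npz");O=d["O"];yaw=float(d["yaw"])
def row(s,b,ang):
    """b: board xyz mm; ang: board angle (rad) wanted for tool x. -> shift cm, turn rad"""
    c_,s_=np.cos(yaw),np.sin(yaw)
    w=np.array([O[0]+c_*b[0]-s_*b[1],O[1]+s_*b[0]+c_*b[1],b[2]])
    R=s["orientation"]; sh=R.T@(w-s["position"])/10
    cur=np.arctan2(R[1,0],R[0,0])-yaw
    t=-(ang-cur); t=(t+np.pi)%(2*np.pi)-np.pi
    return np.round(sh,2).tolist(),round(t,3)
def board(s):
    p=s["position"][:2]-O; c_,s_=np.cos(yaw),np.sin(yaw)
    f=s["wrist_force"];R=s["orientation"]
    return dict(b=np.round([c_*p[0]+s_*p[1],-s_*p[0]+c_*p[1],s["position"][2]],1),ang=round(np.arctan2(R[1,0],R[0,0])-yaw,3),f=np.round([c_*f[0]+s_*f[1],-s_*f[0]+c_*f[1],f[2]],1),w=round(s["width"],1),t=round(s["clock"],2))
def push(a,g=15): return [-52.5-52*np.sin(a)+g*np.cos(a),-51.5-52*np.cos(a)-g*np.sin(a),92]
E
python3 - <<'E'
from bench import arm
from h import *
s=arm.read_state();print(board(s)); b=push(0,25)
print(row(s,[b[0],b[1],230],np.pi),row(s,b,np.pi))
E
```

```text
{'b': array([-488.5,  547.4,  230.9]), 'ang': np.float64(3.043), 'f': array([ 0.6, -0.4, -0.4]), 'w': 85.5, 't': 0.2}
([-52.25, -60.27, 0.13], np.float64(-0.098)) ([-52.25, -60.26, 13.93], np.float64(-0.098))
```

>>> arm_command([
  [[-6,-6.5,0],0,0],
  [[-12,-13,0],0,0],
  [[-17,-18,0],0,0],
  [[-22,-24,0],0,0],
  [[-26,-29,0],0,0],
  [[-30,-34,0],0,0],
  [[-34,-38.5,0],0,0],
  [[-38,-43,0],0,0],
  [[-42,-48,0],0,0],
  [[-45,-51.5,0],0,0],
  [[-48,-55,0],-0.05,0],
  [[-50.5,-58,0],-0.1,0],
  [[-52.2,-60.3,0.1],-0.1,0],
  [[-52.2,-60.3,0.1],-0.1,0],
  [[-52.2,-60.3,0.1],-0.1,0],
  [[-52.2,-60.3,0.1],-0.1,0],
])

```text
clock: 2.2
position: [469.2, -233.8, 230.5]
orientation: [[-0.966, 0.259, 0.0], [0.259, 0.966, -0.0], [-0.0, 0.0, -1.0]]
wrist_force: [0.3, -0.1, 0.2]
width: -0.1
finger_force: 0.0
```

```bash
python3 - <<'E'
from bench import arm
from h import *
c=arm.capture("top");s=arm.read_state();print(board(s)); print(row(s,push(0,25),np.pi))
E
```

```text
{'b': array([ -28.3, -102.7,  230.6]), 'ang': np.float64(3.145), 'f': array([-0.6, -0.5,  0.4]), 'w': -0.2, 't': 2.25}
([-0.07, -0.07, 13.86], np.float64(0.003))
```

>>> arm_command([
  [[-0.1,0,4],0,0],
  [[-0.1,0,8],0,0],
  [[-0.1,0,11],0,0],
  [[-0.1,0,13],0,0],
  [[-0.1,0,13.9],0,0],
  [[-0.1,0,13.9],0,0],
  [[-0.1,0,13.9],0,0],
])

```text
clock: 3.12
position: [470.6, -235.2, 92.3]
orientation: [[-0.966, 0.26, 0.001], [0.26, 0.966, -0.001], [-0.001, -0.0, -1.0]]
wrist_force: [0.6, 0.0, -0.3]
width: -0.0
finger_force: 0.0
```

```bash
python3 - <<'E'
from bench import arm
from h import *
c=arm.capture("side");s=arm.read_state();print(board(s))
z=cv2.resize(c["img"][100:250,220:420],None,fx=4,fy=4,interpolation=cv2.INTER_CUBIC)[:,:,::-1];cv2.imwrite("pics/z3.png",z)
for a in np.arange(0,.75,.1): print(round(a,2),row(s,push(a,15),np.pi-a))
E
```

```text
{'b': array([ -26.6, -103.7,   92.2]), 'ang': np.float64(3.144), 'f': array([ 0.4, -0.1, -0.3]), 'w': 0.3, 't': 3.17}
0.0 ([1.09, 0.02, 0.02], np.float64(0.002))
0.1 ([1.62, -0.1, 0.02], np.float64(0.102))
0.2 ([2.15, -0.17, 0.02], np.float64(0.202))
0.3 ([2.69, -0.19, 0.02], np.float64(0.302))
0.4 ([3.23, -0.15, 0.02], np.float64(0.402))
0.5 ([3.77, -0.06, 0.02], np.float64(0.502))
0.6 ([4.29, 0.09, 0.02], np.float64(0.602))
0.7 ([4.79, 0.28, 0.02], np.float64(0.702))
```

View pics/z3.png

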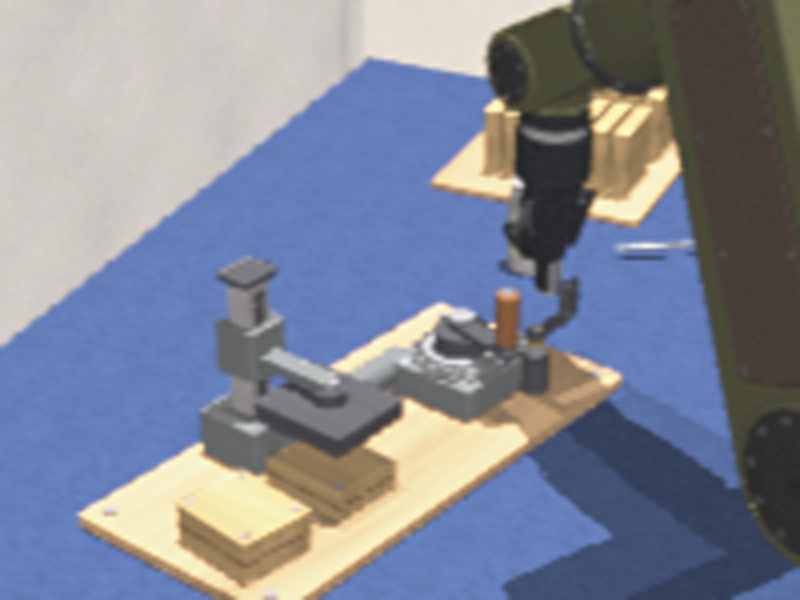

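The picture shows the closed fingers at (545,285), just behind the tab at (568,300), and both clear of the knob at (508,320). Next is a slow push round the pivot.

>>> arm_command([
  [[0.5,0,0],0,0],
  [[0.8,0,0],0,0],
  [[1.1,0,0],0,0],
  [[1.35,-0.05,0],0.05,0],
  [[1.6,-0.1,0],0.1,0],
  [[1.9,-0.14,0],0.15,0],
  [[2.15,-0.17,0],0.2,0],
  [[2.42,-0.18,0],0.25,0],
  [[2.69,-0.19,0],0.3,0],
  [[2.96,-0.17,0],0.35,0],
  [[3.23,-0.15,0],0.4,0],
  [[3.5,-0.1,0],0.45,0],
  [[3.77,-0.06,0],0.5,0],
  [[4.03,0,0],0.55,0],
  [[4.2,0.05,0],0.58,0],
  [[4.2,0.05,0],0.58,0],
])

```text
clock: 5.18
position: [429.8, -223.7, 91.5]
orientation: [[-0.666, 0.746, 0.0], [0.746, 0.666, -0.0], [-0.0, 0.0, -1.0]]
wrist_force: [1.8, -0.6, 0.9]
width: -0.4
finger_force: 1.0
```

```bash
python3 - <<'E'
from bench import arm
from h import *
s=arm.read_state();print(board(s))
for a in (.62,.66,.7,.74): print(round(a,2),row(s,push(a,15),np.pi-a))
E
```

```text
{'b': array([ -68.9, -103.3,   91.5]), 'ang': np.float64(2.564), 'f': array([ 1.9, -0.1,  0.9]), 'w': -0.4, 't': 5.17}
0.62 ([0.17, -0.02, -0.05], np.float64(0.042))
0.66 ([0.38, -0.07, -0.05], np.float64(0.082))
0.7 ([0.59, -0.11, -0.05], np.float64(0.122))
0.74 ([0.81, -0.14, -0.05], np.float64(0.162))
```

>>> arm_command([
  [[0.17,0,0],0.04,0],
  [[0.27,-0.04,0],0.06,0],
  [[0.38,-0.07,0],0.08,0],
  [[0.38,-0.07,0],0.08,0],
])

```text
clock: 5.68
position: [426.7, -221.4, 91.4]
orientation: [[-0.604, 0.797, 0.0], [0.797, 0.604, -0.0], [-0.0, 0.0, -1.0]]
wrist_force: [0.7, -2.1, 1.2]
width: -0.3
finger_force: 1.4
```

>>> arm_command([
  [[0.08,-0.02,0],0.015,0],
  [[0.15,-0.03,0],0.03,0],
  [[0.15,-0.03,0],0.03,0],
])

```text
clock: 6.05
position: [425.7, -220.6, 91.4]
orientation: [[-0.579, 0.815, 0.001], [0.815, 0.579, -0.001], [-0.001, 0.0, -1.0]]
wrist_force: [2.3, -6.6, 1.9]
width: -0.0
finger_force: 3.0
```

```bash
python3 - <<'E'
from bench import arm
from h import *
s=arm.read_state();print(board(s))
for a in (.7,.74,.78): print(round(a,2),row(s,push(a,15),np.pi-a))
E
```

```text
{'b': array([ -73.7, -101.3,   91.4]), 'ang': np.float64(2.453), 'f': array([ 3.9, -5.8,  1.9]), 'w': -0.0, 't': 6.05}
0.7 ([0.09, -0.02, -0.06], np.float64(0.011))
0.74 ([0.3, -0.07, -0.06], np.float64(0.051))
0.78 ([0.51, -0.12, -0.06], np.float64(0.091))
```

The force has risen to about 7 N, so the lever is at its stop. I'll back off, lift and check.

>>> arm_command([
  [[-0.5,0.1,0],0,0],
  [[-1.2,0.1,0],0,0],
  [[-1.5,0,-3],0,0],
  [[-1.5,0,-8],0,0],
  [[-1.5,0,-11],0,3],
  [[-1.5,0,-11],0,5],
  [[-1.5,0,-11],0,5],
])

```text
clock: 6.92
position: [434.0, -232.4, 200.3]
orientation: [[-0.579, 0.815, -0.001], [0.815, 0.579, 0.001], [0.002, -0.001, -1.0]]
wrist_force: [0.6, 0.4, -0.2]
width: 49.8
finger_force: 0.0
```

```bash
python3 - <<'E'
from bench import arm
from h import *
s=arm.read_state();print(board(s),s["joint_pos"].round(1))
t=np.radians(169);print(row(s,[65*np.cos(t),65*np.sin(t),200],t),row(s,[65*np.cos(t),65*np.sin(t),104],t))
E
```

```text
{'b': array([ -62.7, -110.5,  200.3]), 'ang': np.float64(2.453), 'f': array([ 0.5,  0.6, -0.2]), 'w': 49.8, 't': 6.92} [-32.4  11.5  98.5   0.   70.1 -67.8]
([7.89, 9.43, 0.03], np.float64(-0.496)) ([7.88, 9.43, 9.63], np.float64(-0.496))
```

>>> arm_command([
  [[3,4,0],-0.15,5],
  [[6,7,0],-0.3,5],
  [[7.9,9.4,0],-0.45,5],
  [[7.9,9.4,0],-0.5,5],
  [[7.9,9.4,0],-0.5,5],
  [[7.9,9.4,0],-0.5,5],
])

```text
clock: 7.68
position: [464.8, -113.9, 200.6]
orientation: [[-0.898, 0.439, -0.001], [0.439, 0.898, 0.0], [0.001, -0.0, -1.0]]
wrist_force: [0.4, 0.4, -0.1]
width: 50.1
finger_force: 0.0
```

```bash
python3 - <<'E'
from bench import arm
from h import *
c=arm.capture("side");s=arm.read_state();print(board(s))
t=np.radians(169);print(row(s,[65*np.cos(t),65*np.sin(t),104],t))
q=proj(c,[[433,-209,112]]);print(q)
z=cv2.resize(c["img"][130:210,310:420],None,fx=7,fy=7,interpolation=cv2.INTER_CUBIC)[:,:,::-1];cv2.imwrite("pics/z4.png",z)
E
```

```text
{'b': array([-63.8,  11.8, 200.8]), 'ang': np.float64(2.952), 'f': array([ 1. , -0.6, -0.2]), 'w': 49.7, 't': 7.72}
([-0.0, 0.06, 9.68], np.float64(0.002))
[[362.56615787 172.71543338]]
```

View pics/z4.png

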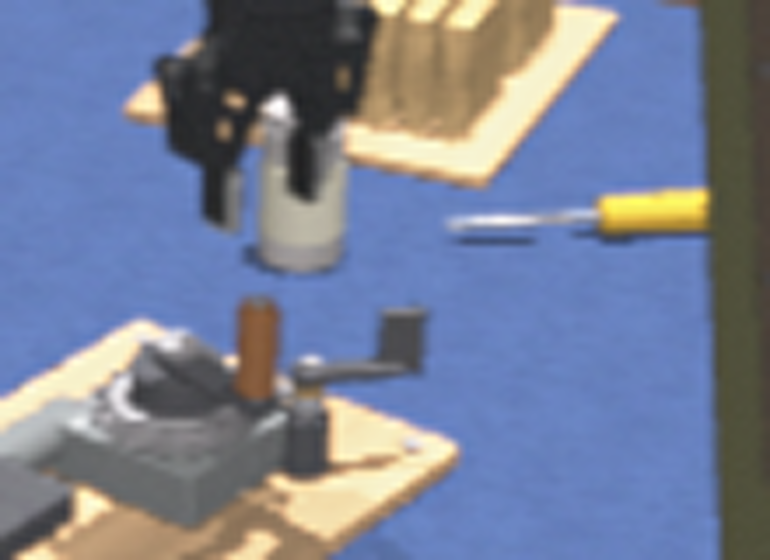

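The picture shows the fingers straddling the knob at (258,345) and the tab swung over to (403,310) in the crop. I'll lower onto the knob and check the lever angle numerically.

>>> arm_command([
  [[0,0,4],0,5],
  [[0,0,7],0,5],
  [[0,0,9],0,5],
  [[0,0,9.7],0,5],
  [[0,0,9.7],0,3],
  [[0,0,9.7],0,3],
  [[0,0,9.7],0,3],
])

```text
clock: 8.6
position: [465.4, -113.8, 105.0]
orientation: [[-0.899, 0.438, 0.001], [0.438, 0.899, -0.0], [-0.001, 0.0, -1.0]]
wrist_force: [0.6, 0.6, 0.5]
width: 30.3
finger_force: 0.0
```

```bash
python3 - <<'E'
from bench import arm
from h import *
c=arm.capture("side");s=arm.read_state();print(board(s))
cy,sy=np.cos(yaw),np.sin(yaw)
for a in (.5,.6,.65,.7,.75):
    b=push(a,0);print(a,proj(c,[[O[0]+cy*b[0]-sy*b[1],O[1]+sy*b[0]+cy*b[1],112]])[0].round(1))
t0=np.radians(169)
for da in (.1,.06,.04,0,-.1,-.2): t=t0+da; print(da,row(s,[65*np.cos(t),65*np.sin(t),104],t))
E
```

```text
{'b': array([-63.5,  12.2, 104.8]), 'ang': np.float64(2.953), 'f': array([-0.4,  0.2,  0.6]), 'w': 30.3, 't': 8.65}
0.5 [365.5 172.5]
0.6 [366.1 173.1]
0.65 [366.3 173.4]
0.7 [366.5 173.7]
0.75 [366.6 174. ]
0.1 ([0.01, -0.63, 0.08], np.float64(-0.096))
0.06 ([0.03, -0.37, 0.08], np.float64(-0.056))
0.04 ([0.03, -0.24, 0.08], np.float64(-0.036))
0 ([0.04, 0.02, 0.08], np.float64(0.004))
-0.1 ([0.0, 0.67, 0.08], np.float64(0.104))
-0.2 ([-0.1, 1.31, 0.08], np.float64(0.204))
```

>>> arm_command([
  [[0.04,-0.1,0],0,3],
  [[0.04,-0.2,0],0,3],
  [[0.04,-0.3,0],0,3],
  [[0.03,-0.4,0],-0.04,3],
  [[0.03,-0.5,0],-0.05,3],
  [[0.03,-0.6,0],-0.06,3],
  [[0.03,-0.7,0],-0.07,3],
  [[0.03,-0.8,0],-0.08,3],
  [[0.03,-0.8,0],-0.08,3],
  [[0.03,-0.8,0],-0.08,3],
  [[0.03,-0.8,0],-0.08,3],
])

```text
clock: 10.02
position: [461.5, -120.3, 104.3]
orientation: [[-0.931, 0.364, 0.0], [0.364, 0.931, 0.001], [-0.0, 0.001, -1.0]]
wrist_force: [1.2, 5.9, 0.3]
width: 30.2
finger_force: 2.6
```

```bash
python3 - <<'E'
from bench import arm
from h import *
c=arm.capture("side");c2=arm.capture("top");s=arm.read_state();print(board(s))
a=cv2.resize(c["img"][150:200,310:380],None,fx=8,fy=8,interpolation=cv2.INTER_CUBIC)
cv2.imwrite("pics/z5.png",a[:,:,::-1])
E
```

```text
{'b': array([-65.4,   4.8, 104.3]), 'ang': np.float64(3.033), 'f': array([0.5, 5.1, 0.3]), 'w': 30.0, 't': 10.12}
```

View pics/z5.png

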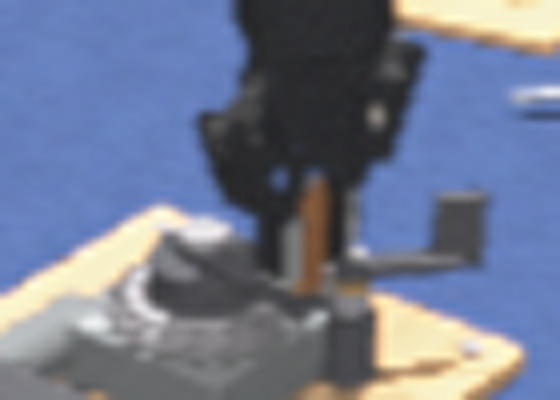

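The fingers carry about 5.5 N at the knob. Next I'll let back a little. If the load stays past the old tooth position, the pawl is off.

```bash
cat >> h.py <<'E'
def arc(s,angs,r=65,z=104):
    for t in angs: sh,tu=row(s,[r*np.cos(t),r*np.sin(t),z],t); print(round(float(t),2),[[round(v,2) for v in sh],float(tu)])
E
python3 - <<'E'
from bench import arm
from h import *
s=arm.read_state();arc(s,3.068-np.arange(.05,.26,.05))
E
```

```text
3.02 [[-0.06, 0.33, 0.03], 0.015]
2.97 [[-0.07, 0.65, 0.03], 0.065]
2.92 [[-0.1, 0.98, 0.03], 0.115]
2.87 [[-0.15, 1.3, 0.03], 0.165]
2.82 [[-0.21, 1.62, 0.03], 0.215]
```

>>> arm_command([
  [[-0.05,0.15,0],0,3],
  [[-0.06,0.33,0],0.02,3],
  [[-0.07,0.5,0],0.04,3],
  [[-0.07,0.65,0],0.06,3],
  [[-0.08,0.8,0],0.09,3],
  [[-0.1,0.98,0],0.11,3],
  [[-0.12,1.14,0],0.14,3],
  [[-0.15,1.3,0],0.16,3],
  [[-0.21,1.62,0],0.21,3],
  [[-0.21,1.62,0],0.21,3],
])

```text
clock: 11.38
position: [469.6, -106.0, 104.4]
orientation: [[-0.835, 0.551, 0.001], [0.551, 0.835, 0.0], [-0.0, 0.001, -1.0]]
wrist_force: [3.7, 4.8, -0.7]
width: 29.9
finger_force: 2.9
```

```bash
python3 - <<'E'
from bench import arm
from h import *
s=arm.read_state();print(board(s));b=board(s)["b"];print(np.arctan2(b[1],b[0]))
t=np.arctan2(b[1],b[0]);arc(s,t-np.arange(.06,.62,.06))
E
```

```text
{'b': array([-61.4,  20.8, 104.4]), 'ang': np.float64(2.823), 'f': array([ 2.3,  5.6, -0.7]), 'w': 29.9, 't': 11.38}
2.814964089103753
2.75 [[0.0, 0.39, 0.04], 0.068]
2.69 [[-0.03, 0.78, 0.04], 0.128]
2.63 [[-0.1, 1.17, 0.04], 0.188]
2.57 [[-0.18, 1.55, 0.04], 0.248]
2.51 [[-0.29, 1.92, 0.04], 0.308]
2.45 [[-0.42, 2.29, 0.04], 0.368]
2.39 [[-0.57, 2.65, 0.04], 0.428]
2.33 [[-0.74, 3.0, 0.04], 0.488]
2.27 [[-0.93, 3.34, 0.04], 0.548]
2.21 [[-1.15, 3.67, 0.04], 0.608]
```

The load is still about 6 N, well past the old tooth, so the pawl is off. I'll carry on easing back.

>>> arm_command([
  [[0,0.39,0],0.07,3],
  [[-0.03,0.78,0],0.13,3],
  [[-0.1,1.17,0],0.19,3],
  [[-0.18,1.55,0],0.25,3],
  [[-0.29,1.92,0],0.31,3],
  [[-0.42,2.29,0],0.37,3],
  [[-0.57,2.65,0],0.43,3],
  [[-0.74,3.0,0],0.49,3],
  [[-0.93,3.34,0],0.55,3],
  [[-1.15,3.67,0],0.61,3],
  [[-1.15,3.67,0],0.61,3],
])

```text
clock: 12.75
position: [499.7, -82.0, 104.4]
orientation: [[-0.368, 0.93, 0.002], [0.93, 0.368, -0.0], [-0.001, 0.001, -1.0]]
wrist_force: [4.6, 2.8, -1.7]
width: 30.1
finger_force: 2.9
```

```bash
python3 - <<'E'
from bench import arm
from h import *
s=arm.read_state();print(board(s));b=board(s)["b"];print(np.arctan2(b[1],b[0]))
t=np.arctan2(b[1],b[0]);arc(s,t-np.arange(.06,.44,.06))
E
```

```text
{'b': array([-38.6,  51.8, 104.4]), 'ang': np.float64(2.213), 'f': array([ 3.7,  3.9, -1.7]), 'w': 30.1, 't': 12.75}
2.2112014702476315
2.15 [[0.03, 0.39, 0.04], 0.062]
2.09 [[-0.01, 0.78, 0.04], 0.122]
2.03 [[-0.07, 1.16, 0.04], 0.182]
1.97 [[-0.15, 1.54, 0.04], 0.242]
1.91 [[-0.26, 1.92, 0.04], 0.302]
1.85 [[-0.38, 2.29, 0.04], 0.362]
1.79 [[-0.53, 2.65, 0.04], 0.422]
```

>>> arm_command([
  [[0.03,0.39,0],0.06,3],
  [[-0.01,0.78,0],0.12,3],
  [[-0.07,1.16,0],0.18,3],
  [[-0.15,1.54,0],0.24,3],
  [[-0.2,1.73,0],0.27,3],
  [[-0.26,1.92,0],0.3,3],
  [[-0.32,2.1,0],0.33,3],
  [[-0.32,2.1,0],0.33,3],
])

```text
clock: 13.75
position: [520.4, -77.4, 104.4]
orientation: [[-0.048, 0.999, 0.002], [0.999, 0.048, -0.0], [-0.0, 0.002, -1.0]]
wrist_force: [6.0, 1.2, -1.5]
width: 30.3
finger_force: 2.9
```

>>> arm_command([
  [[0.02,0.1,0],0.02,3],
  [[0.02,0.2,0],0.03,3],
  [[0.01,0.3,0],0.045,3],
  [[0,0.4,0],0.06,3],
  [[0,0.4,0],0.06,3],
])

```text
clock: 14.38
position: [524.3, -77.3, 104.4]
orientation: [[0.012, 1.0, 0.002], [1.0, -0.012, -0.0], [-0.0, 0.002, -1.0]]
wrist_force: [7.2, 0.2, -1.8]
width: 29.8
finger_force: 2.9
```

```bash
python3 - <<'E'
from bench import arm
from h import *
s=arm.read_state();print(board(s));b=board(s)["b"];print(np.arctan2(b[1],b[0]))
t=np.arctan2(b[1],b[0]);arc(s,t-np.arange(.03,.2,.03))
E
```

```text
{'b': array([-16. ,  62.8, 104.4]), 'ang': np.float64(1.823), 'f': array([ 6.9,  2.1, -1.8]), 'w': 29.8, 't': 14.38}
1.8202659776927215
1.79 [[0.02, 0.2, 0.04], 0.033]
1.76 [[0.01, 0.39, 0.04], 0.063]
1.73 [[-0.01, 0.59, 0.04], 0.093]
1.7 [[-0.03, 0.78, 0.04], 0.123]
1.67 [[-0.05, 0.98, 0.04], 0.153]
1.64 [[-0.09, 1.17, 0.04], 0.183]
```

>>> arm_command([
  [[0.02,0.1,0],0.02,3],
  [[0.02,0.2,0],0.03,3],
  [[0.01,0.3,0],0.045,3],
  [[0.01,0.39,0],0.06,3],
  [[0.01,0.39,0],0.06,3],
])

```text
clock: 15.0
position: [528.2, -77.3, 104.4]
orientation: [[0.072, 0.997, 0.002], [0.997, -0.072, -0.001], [-0.0, 0.002, -1.0]]
wrist_force: [5.8, -0.4, -2.2]
width: 30.1
finger_force: 2.9
```

>>> arm_command([
  [[0.02,0.1,0],0.02,3],
  [[0.02,0.2,0],0.03,3],
  [[0.02,0.2,0],0.03,3],
])

```text
clock: 15.38
position: [530.2, -77.3, 104.4]
orientation: [[0.102, 0.995, 0.002], [0.995, -0.102, -0.001], [-0.0, 0.002, -1.0]]
wrist_force: [5.4, -1.4, -1.9]
width: 30.4
finger_force: 2.8
```

>>> arm_command([
  [[0.02,0.1,0],0.02,3],
  [[0.02,0.2,0],0.03,3],
  [[0.01,0.3,0],0.045,3],
  [[0.01,0.39,0],0.06,3],
  [[0.01,0.39,0],0.06,3],
])

```text
clock: 16.0
position: [534.1, -77.6, 104.4]
orientation: [[0.162, 0.987, 0.002], [0.987, -0.162, -0.001], [-0.0, 0.002, -1.0]]
wrist_force: [6.8, -1.3, -2.5]
width: 29.8
finger_force: 2.9
```

```bash
python3 - <<'E'
from bench import arm
from h import *
s=arm.read_state();print(board(s));b=board(s)["b"];print(np.arctan2(b[1],b[0]))
t=np.arctan2(b[1],b[0]);arc(s,t-np.arange(.04,.3,.04))
E
```

```text
{'b': array([ -6.5,  65. , 104.4]), 'ang': np.float64(1.673), 'f': array([ 6.9,  0.5, -2.5]), 'w': 29.8, 't': 16.0}
1.6704649792860586
1.63 [[-0.04, 0.26, 0.04], 0.043]
1.59 [[-0.06, 0.52, 0.04], 0.083]
1.55 [[-0.08, 0.78, 0.04], 0.123]
1.51 [[-0.12, 1.04, 0.04], 0.163]
1.47 [[-0.17, 1.29, 0.04], 0.203]
1.43 [[-0.22, 1.55, 0.04], 0.243]
1.39 [[-0.29, 1.8, 0.05], 0.283]
```

Still loaded at a drum angle of about 1.35 rad, so the thin mould lies below, with contact expected near 1.7 rad (tool angle about 1.31).

>>> arm_command([
  [[-0.04,0.26,0],0.04,3],
  [[-0.06,0.52,0],0.08,3],
  [[-0.08,0.78,0],0.12,3],
  [[-0.12,1.04,0],0.16,3],
  [[-0.17,1.29,0],0.2,3],
  [[-0.22,1.55,0],0.24,3],
  [[-0.29,1.8,0],0.28,3],
  [[-0.29,1.8,0],0.28,3],
])

```text
clock: 17.0
position: [551.4, -83.6, 104.4]
orientation: [[0.428, 0.904, 0.002], [0.904, -0.428, -0.001], [-0.0, 0.002, -1.0]]
wrist_force: [6.1, -1.6, -1.9]
width: 29.9
finger_force: 2.9
```

>>> arm_command([
  [[0.01,0.1,0],0.015,3],
  [[0,0.2,0],0.03,3],
  [[0,0.3,0],0.045,3],
  [[0,0.3,0],0.045,3],
])

```text
clock: 17.5
position: [554.1, -84.9, 104.4]
orientation: [[0.468, 0.884, 0.002], [0.884, -0.468, -0.001], [-0.0, 0.002, -1.0]]
wrist_force: [5.0, -2.7, -2.1]
width: 30.1
finger_force: 2.9
```

```bash
python3 - <<'E'
from bench import arm
from h import *
s=arm.read_state();print(board(s));b=board(s)["b"];print(np.arctan2(b[1],b[0]))
t=np.arctan2(b[1],b[0]);arc(s,t-np.arange(.02,.1,.02))
E
```

```text
{'b': array([ 14.6,  63.2, 104.4]), 'ang': np.float64(1.348), 'f': array([ 5.5, -1.3, -2.1]), 'w': 30.1, 't': 17.5}
1.3437663717425832
1.32 [[0.01, 0.13, 0.04], 0.024]
1.3 [[0.0, 0.26, 0.04], 0.044]
1.28 [[-0.0, 0.39, 0.04], 0.064]
1.26 [[-0.01, 0.52, 0.04], 0.084]
```

>>> arm_command([
  [[0,0.06,0],0.01,3],
  [[0,0.13,0],0.02,3],
  [[0,0.2,0],0.03,3],
  [[0,0.26,0],0.04,3],
  [[0,0.26,0],0.04,3],
])

```text
clock: 18.12
position: [555.9, -85.8, 104.4]
orientation: [[0.503, 0.864, 0.0], [0.864, -0.503, -0.0], [-0.0, 0.0, -1.0]]
wrist_force: [3.2, -1.6, -0.1]
width: 30.0
finger_force: 1.5
```

>>> arm_command([
  [[0,0.06,0],0.01,3],
  [[0,0.13,0],0.02,3],
  [[0,0.2,0],0.03,3],
  [[0,0.2,0],0.03,3],
])

```text
clock: 18.62
position: [557.5, -86.6, 104.2]
orientation: [[0.529, 0.849, -0.0], [0.849, -0.529, 0.0], [-0.0, -0.0, -1.0]]
wrist_force: [0.6, -1.4, -0.3]
width: 30.3
finger_force: 0.0
```

The load has come off the fingers at the expected thin-mould angle, so the plate is resting. I'll open slightly and lift off.

>>> arm_command([
  [[0,0,0],0,3.6],
  [[0,0,0],0,4],
  [[0,0,0],0,4],
  [[0,0,-2],0,4],
  [[0,0,-5],0,4],
  [[0,0,-9],0,4],
  [[0,0,-13],0,4],
  [[-10,0,-13],0,4],
  [[-10,0,-13],0,4],
  [[-10,0,-13],0,4],
])

```text
clock: 19.88
position: [503.7, -173.2, 234.6]
orientation: [[0.531, 0.847, 0.0], [0.847, -0.531, -0.0], [-0.0, 0.0, -1.0]]
wrist_force: [-0.4, 1.1, 0.1]
width: 39.8
finger_force: 0.0
```

```bash
python3 - <<'E'
from bench import arm
from h import *
c=arm.capture("side");c2=arm.capture("top");s=arm.read_state();print(board(s))
a=cv2.resize(c["img"][130:250,230:400],None,fx=4,fy=4,interpolation=cv2.INTER_CUBIC)
cv2.imwrite("pics/z6.png",a[:,:,::-1])
E
```

```text
{'b': array([-10.4, -33.2, 234.4]), 'ang': np.float64(1.278), 'f': array([-0.8,  0.3, -0.3]), 'w': 39.8, 't': 19.98}
```

View pics/z6.png

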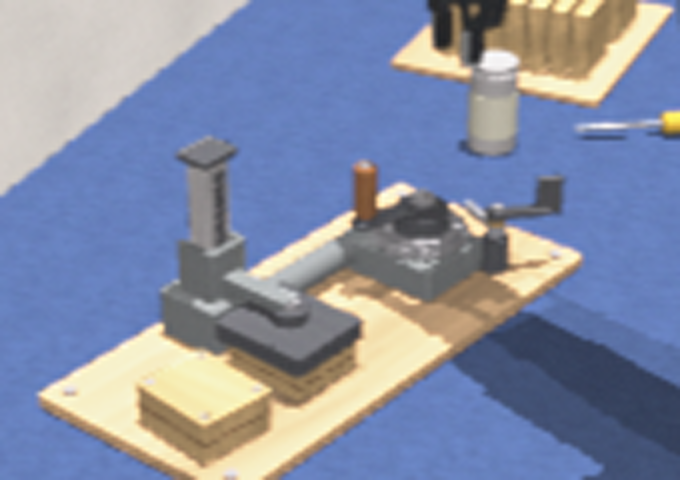

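The plate at (290,330) rests on its mould. The pawl at (475,208) stands off the wheel, the lever tab at (550,192) is over, and the gripper is clear of everything.

```bash
python3 -c "
from bench import arm
print(arm.sign_off())"
```

```text
the job is handed in; nothing more can be done
None
```

The job is handed in: the plate rests on the thin mould, the lever is fully over, the pawl is off the wheel and the gripper is clear, but no verdict came back, so this is from the force readings and the last picture.

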